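# Shut the den's pull-out tray and snap its seesaw catch over

### The arm

A 7-joint arm with a two-finger parallel gripper is mounted at the origin on the work surface. World frame = base frame: x ahead of the robot, y to its left, z up, the work surface at z = 0. Lengths are in m, angles in rad, forces in N, time in s.
With the tool pointing down it reaches from about 0.425 to 1.025 m from the base axis. Payload 9.4 kg.
Tool frame: the origin (TCP) lies midway between the tips of the shut fingers; the grasp point (between the pads) lies 19 mm behind it; x points along the fingers, y is the direction in which the jaws open and shut, and the axes are right-handed (so a half turn about x gives the same grasp; the last joint's range is limited). The gripper opens to 85 mm and grips with 20 to 120 N. Pads are 22 mm wide; open, the fingers measure 114 mm over their backs; the gripper's body (76 mm by 85 mm) begins 54 mm behind the grasp point. The pads swing forward as they close: fully open they stand 13 mm farther back than shut.
Start: joints at [-1.361, 0.599, -0.003, 1.599, 0.002, 0.943, -0.08], TCP at [0.205, 0.695, 0.192] pointing down, gripper open.
Joint ranges: [-2.57, 2.57], [-0.35, 1.97], [-1.29, 1.29], [0.11, 2.56], [-1.05, 4.19], [0.11, 1.86], [-2.63, 2.63]. Speed limits (rad/s): [2.22, 2.22, 3.01, 3.01, 3.14, 3.14, 3.14].

### API

Orientations are given as a unit quaternion [x, y, z, w].
In Python, from plant import r gives the robot as it stands.
- The arm moves only by the tool move_arm, never from a script. Its arguments are lists of equal length, an entry for each row: "travel": the shift along the tool's x, y, z in m, a list of three; "dr": the turn, a rotation vector about the tool's x, y, z in units of 6 degrees (1.0 is 6 degrees), a list of three; "fingers": the closure, from -1 (fully open) to 1 (shut). A call has 1 to 10 rows; each row shifts and turns the commanded pose from where the row before left it, along the tool's axes as they then stand; what a row does not reach is not made up. A row lasts 1/12 s, in which the tool goes at most 41.7 mm and 7.16 degrees, less where a joint would pass 70% of its speed; a pose out of reach is approached as far as the arm can. A call is refused whole if a number of a shift passes 0.0417 or a number of a turn 1, either way. A call with a gripper value outside its range is refused whole. The fingers move at their own pace and stop on an object; the grip force is fixed at half the most. Time passes only in rows, so rows that do not move let the fingers close. It gives the time, the measured TCP pose, the force and the opening at its end, in the units of the state.
- r.observe(): the state, without advancing time (a new reading comes with each control period).
- r.camera(name): name is "side" or "top" or "wrist"; returns (picture, depth): 420x560x3 uint8, red, green, blue; 420x560 float32, m along the optical axis (not along the pixel's ray), 0 where there is no reading.
- r.camera_params(name): a dict with "camera_matrix" (3x3 intrinsics, pixels), "R" (3x3) and "t" (3): a world point X has camera coordinates R X + t. Camera axes: x right, y down, z forward; pixel columns grow to the right and rows downward; lengths in m; the calibration is good to about 2 mm. The wrist camera is an equidistant fisheye: a pixel r from the principal point sees the ray r / f radians off the axis. A picture is of the moment at which its call begins: read the wrist's pose just before it. camera_params takes no time and is no camera call; for the wrist camera it gives the pose at the moment of the call.
- r.sign_off(): hands the job in, once; it reports no verdict.
The state is a dict: "time": time; "joints": joint angles; "dq": joint speeds; "joint_torque": joint torques, N m; "tcp_pos": TCP position; "tool_rot": TCP orientation; "force": force on the tool from outside, world axes, zero at the start; "moment": the same for the moment, N m; "gripper_width": finger opening in m.
Only numpy, scipy, OpenCV 4.12 (cv2) and the standard library are available. Lean on these libraries where they do the work, as an engineer would, in place of code of your own. Each camera call takes 0.05 s, during which the arm holds its last target. There are 200 camera calls.

### The job

The smoked acrylic tray under the small navy riser has been left pulled out with the purple controller lying in it, and its white seesaw catch is up. Slide the tray home until it comes up against the rubber bumpers at the back, then press the catch's near thumb ridge down past its centre so that it snaps over and its nose holds the tray shut. Use a light touch, never more than about 16 N on anything, and leave the headset, the owl and the organizer tiers where they are.

Things in the scene. Friction and masses are not known exactly. Their poses are not given: they have to be found in the camera images.
- riser: Fixed navy particleboard riser: deck 240 mm deep (x), 320 wide (y), 25 thick, upper side 110 mm above the shelf, on two side cheeks. Origin on the shelf under the deck's centre; x points to the back, away from the robot, y left, z up. The tray runs beneath the deck and comes out of the front, towards -x of this frame.
- tray (a joint): How far the smoked acrylic tray is drawn out along the riser's -x (m): 0.06 to 0.105 at the start, 0 when latched. Rails rub with 1.2 N. At 0.002 it meets rubber bumpers that push back with 0.8 N per mm, at -0.007 a hard stop; unlatched it rests at 0 to 0.002. The nose draws it on to 0 as the catch goes over; farther out than 0.003 the nose may land on the panel and jam.
- tray_front (a point): Place to push: outer face of the tray's upright front panel, 75 mm to the riser's -y side of its middle, 60 mm above the shelf; travels with the tray. Panel 312 mm wide, 5 thick, from 14 to 114 mm above the shelf, square to the riser's x. A finger pull (60 wide, 12 high, 14 mm proud) is centred 55 mm to the +y side and 25 mm above this point.
- catch (a joint): Tilt of the white seesaw catch (rad): 0 up (near end high, nose clear of the tray), 0.3 level, 0.6 snapped over (near end down, nose hooked in front of the panel), at rigid stops. A spring throws it to the side of level it is on: pressing the near ridge takes about 10 N at 0, ever less towards 0.3; by 0.4 it runs off to 0.6 by itself. From level to the stop the ridge has only 5 mm.
- catch_mark (a point): Where the catch's pivot pin (along y) would be with its bracket in the middle of its slots: 129 mm above the shelf, 100 mm in front of the riser's centre, 55 mm to its +y side; fixed to the riser. The bracket is screwed to the deck's front edge through upright slots: the real pin has this x and y but is 8 mm lower to 8 mm higher; its height is not measured and must be felt or seen.
- controller_mid (a point): Purple game controller, 100 x 150 x 40 mm, lying loose on the tray's floor; this point is at its middle, 18 mm above its underside; z is up.
- headset: Black VR headset standing loose on the deck towards its rear and -y side, about 115 mm deep, 185 mm wide, 92 mm high; origin at the middle of its underside. Leave alone.
- owl: White ceramic owl bookend, base 95 x 85 mm, 165 mm tall, on the shelf to one side of the riser; origin under its base. Leave alone.
- organizer: Stacked pair of clear plastic organizer tiers, 120 x 190 mm, 126 mm tall, on the shelf to one side of the riser; origin under its middle. Leave alone.
- ridge_mark (a point): Fixed to the riser, 16 mm in front of catch_mark and 14 mm above it: where the crest of the catch's near thumb ridge is when the catch is up and its bracket mid-slot (really up to 8 mm lower or higher). The ridge is 20 mm wide (y) and 6 thick, swings from 18 to 12 mm in front of the pin, and is the highest part there. The far ridge lies 16 mm behind the pin.
Things that resemble listed ones, but are neither listed nor needed, are in the scene too. Of the things like the part that bears controller_mid, leave any that is turquoise; of the rest the larger one is meant.

How it is judged:
On the way, in this order (a step that is already met when the one before it is completed fails the run):
1. the tray has been slid home against the bumpers while the catch is still up (value of joint tray below 0.004 m and value of joint catch below 0.15 rad), for 0.2 s.
2. the catch has been pressed past its centre and has snapped over (value of joint catch above 0.5 rad), for 0.2 s.
At the end, for the whole second after the job is handed in: The catch is snapped over (tilt above 0.52 rad) and stays so, the tray is held shut (within 1.5 mm of its latched place), and the controller lies flat in the tray (within 0.3 rad) (value of joint catch above 0.52 rad and value of joint tray below 0.0015 m and angle between controller_mid's own z axis and vertical below 0.3 rad); the robot touches nothing.
It fails at once if something was pressed with more than 16 N (contact force between any of the fingers, the arm and anything else above 16 N).
It fails at once if the headset, the owl or the organizer tiers were moved by more than 15 mm (distance of any of headset, owl, organizer from where it was at the start of the episode above 0.015 m).
It also fails if it takes over 45 s, if anything falls off the work surface, if the arm or the gripper's body presses on something with over 40 N, if the wrist force passes 120 N, or if a joint passes its speed limit or range.

## Working session

There is one attempt and no reset: what is moved stays moved. The work goes in short steps, Python scripts to look and compute and a tool call to move; the robot and the scene stay as the last step left them, time stands still between calls to the robot, and variables do not carry over. Pictures are saved under pics/ and viewed, about 8 in all and at most 12, crops included, and the job is handed in when it is done.

Besides the shell and the picture viewer there is one more tool, called after "Emit:" in YAML: its name, and indented under it one key for each argument. move_arm: Moves the arm, as the interface text tells. Its arguments: {"type":"object","properties":{"travel":{"type":"array"},"dr":{"type":"array"},"fingers":{"type":"array"}},"required":["travel","dr","fingers"]}

```bash
mkdir -p pics; cat > h.py <<'E'
import numpy as np,cv2
from plant import r
def snap(n):
    P=r.camera_params(n); im,d=r.camera(n)
    np.savez(f'{n}.npz',im=im,d=d,K=P['camera_matrix'],R=P['R'],t=P['t'])
    return im,d,P
def load(n):
    z=np.load(f'{n}.npz'); return z['im'],z['d'],z
def cloud(d,K,R,t):
    v,u=np.indices(d.shape); x=(u-K[0,2])/K[0,0]*d; y=(v-K[1,2])/K[1,1]*d
    return (np.stack([x,y,d],-1)-t)@R   # R^T (Xc - t)
def st():
    s=r.observe(); print({k:np.round(s[k],4).tolist() for k in ('time','tcp_pos','tool_rot','force','joints','gripper_width')})
E
python3 - <<'E'
from h import *
st()
a,_,P=snap('top'); b,_,Q=snap('side')
for p in (P,Q): print(np.round(p['camera_matrix'],1).tolist(),np.round(-p['R'].T@p['t'],3),np.round(p['R'],2).tolist())
cv2.imwrite('pics/top.png',a[...,::-1]);cv2.imwrite('pics/side.png',b[...,::-1])
E
```

```text
{'time': 0.0, 'tcp_pos': [0.205, 0.6949, 0.1916], 'tool_rot': [0.1005, 0.6999, -0.1016, 0.6998], 'force': [0.4459, -0.8102, 0.053], 'joints': [-1.3607, 0.6001, -0.0025, 1.6001, 0.0018, 0.9429, -0.0798], 'gripper_width': 0.0853}
[[538.4, 0.0, 280.6], [0.0, 538.4, 200.9], [0.0, 0.0, 1.0]] [ 0.468 -0.006  1.402] [[-0.03, -1.0, 0.0], [-0.99, 0.03, -0.1], [0.1, -0.0, -1.0]]
[[475.3, 0.0, 283.4], [0.0, 475.3, 210.8], [0.0, 0.0, 1.0]] [0.434 1.103 0.729] [[-0.99, -0.16, 0.02], [-0.09, 0.47, -0.88], [0.13, -0.87, -0.48]]
```

View pics/top.png

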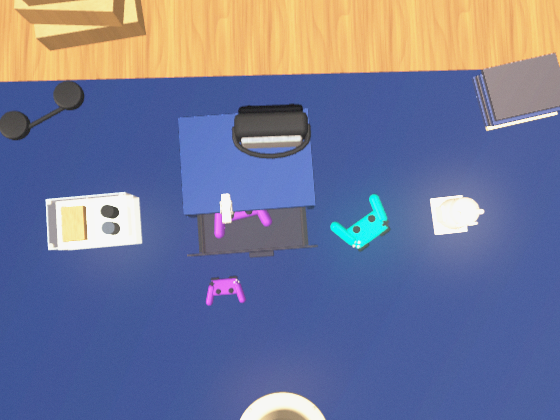

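View pics/side.png

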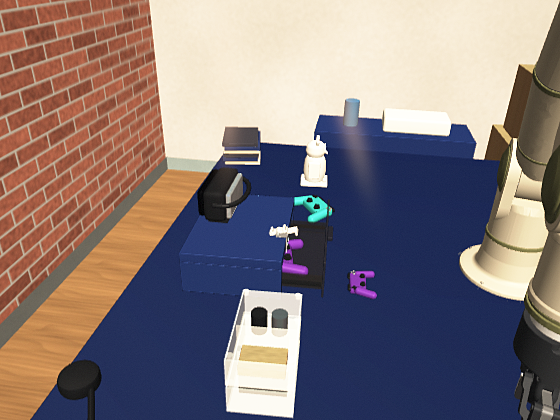

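The top view shows the riser deck at (180–315, 112–213), the white catch at (226,207) and the tray panel along row ~250, with its pull at (262,253). Three things could be taken for the controller: the large purple one in the tray (242,217), which is the one meant, the small purple one on the shelf (225,290), and the turquoise one (362,225). Next I measure the riser.

```bash
python3 - <<'E'
from h import *
im,d,z=load('top'); X=cloud(d,z['K'],z['R'],z['t'])
print('shelf z',np.median(X[300:330,380:450,2]),'deck z',np.median(X[150:190,190:230,2]))
roi=np.zeros(d.shape,bool); roi[90:225,165:330]=1
m=roi&(abs(X[...,2]-.110)<.008)
m=cv2.morphologyEx(m.astype(np.uint8),cv2.MORPH_OPEN,np.ones((5,5)))>0
pts=X[m][:,:2].astype(np.float32)
c,s,a=cv2.minAreaRect(pts); print('deck',c,s,a,cv2.boxPoints((c,s,a)).round(3).tolist())
# panel top: z near .114 in front
roi[:]=0; roi[235:262,180:320]=1
m=roi&(abs(X[...,2]-.112)<.012); p=X[m]; print('panel',len(p))
if len(p): print(cv2.minAreaRect(p[:,:2].astype(np.float32)), np.median(p[:,2]))
# catch
hsv=cv2.cvtColor(im,cv2.COLOR_RGB2HSV); roi[:]=0; roi[188:228,212:240]=1
m=roi&(hsv[...,1]<60)&(hsv[...,2]>150); p=X[m]; print('catch',len(p),p.mean(0),p.min(0),p.max(0))
vs,us=np.where(m); print(us.min(),us.max(),vs.min(),vs.max())
for v in range(vs.min(),vs.max()+1):
    q=X[v][m[v]]; print(v,us[vs==v].min(),us[vs==v].max(),q.mean(0).round(4), q[:,2].max().round(4)) if len(q) else 0
P=np.hstack([im[180:270,160:330,::-1]]);cv2.imwrite('pics/c1.png',cv2.resize(P,None,fx=4.5,fy=4.5,interpolation=cv2.INTER_CUBIC))
E
```

```text
shelf z 0.00036862303726589637 deck z 0.11076598520772599
deck (0.6955610513687134, 0.07017259299755096) (0.24155130982398987, 0.32040682435035706) 2.6343350410461426 [[0.5680000185966492, 0.22499999403953552], [0.5820000171661377, -0.0949999988079071], [0.8240000009536743, -0.08399999886751175], [0.8090000152587891, 0.23600000143051147]]
panel 284
((0.47819313406944275, 0.05996807664632797), (0.00504606869071722, 0.31100037693977356), 2.6450788974761963) 0.11445223470066071
catch 334 [0.57809966 0.11919689 0.12534778] [0.54501235 0.10346948 0.01552162] [0.61605863 0.14174748 0.14538821]
219 233 193 223
193 226 228 [0.6155 0.1168 0.1173] 0.1239
194 221 229 [0.6118 0.1205 0.1293] 0.1327
195 221 229 [0.6091 0.1202 0.1322] 0.1359
196 221 229 [0.6069 0.1205 0.13  ] 0.1357
197 221 230 [0.6051 0.1199 0.1244] 0.1281
198 221 230 [0.6027 0.1199 0.1243] 0.129
199 221 230 [0.6003 0.1199 0.1251] 0.1304
200 221 231 [0.5974 0.1184 0.1292] 0.1335
201 220 231 [0.5948 0.1193 0.1316] 0.135
202 219 231 [0.5923 0.1204 0.133 ] 0.1377
203 220 231 [0.5901 0.1195 0.1311] 0.137
204 220 231 [0.5876 0.1194 0.1322] 0.1358
205 220 231 [0.5853 0.1195 0.1318] 0.1382
206 220 231 [0.5826 0.1192 0.1358] 0.1432
207 220 232 [0.5801 0.1179 0.1365] 0.1454
208 220 232 [0.5779 0.1182 0.1344] 0.144
209 220 232 [0.5758 0.1185 0.1312] 0.1381
210 220 232 [0.5734 0.1185 0.1321] 0.1402
211 220 233 [0.5712 0.1177 0.1288] 0.1348
212 220 232 [0.5689 0.119  0.128 ] 0.1374
213 220 233 [0.5673 0.1188 0.1181] 0.1371
214 222 232 [0.5648 0.1174 0.1194] 0.1405
215 222 231 [0.562  0.1181 0.1254] 0.137
216 222 231 [0.5594 0.118  0.1274] 0.1399
217 222 231 [0.5572 0.1182 0.1254] 0.1385
218 222 231 [0.5547 0.118  0.1275] 0.1405
219 222 231 [0.5522 0.118  0.1286] 0.1429
220 222 231 [0.5499 0.118  0.1283] 0.1413
221 222 231 [0.5479 0.1187 0.1215] 0.1375
222 222 231 [0.5482 0.1229 0.0781] 0.1321
223 223 228 [0.5489 0.1309 0.0251] 0.0479
```

View pics/c1.png

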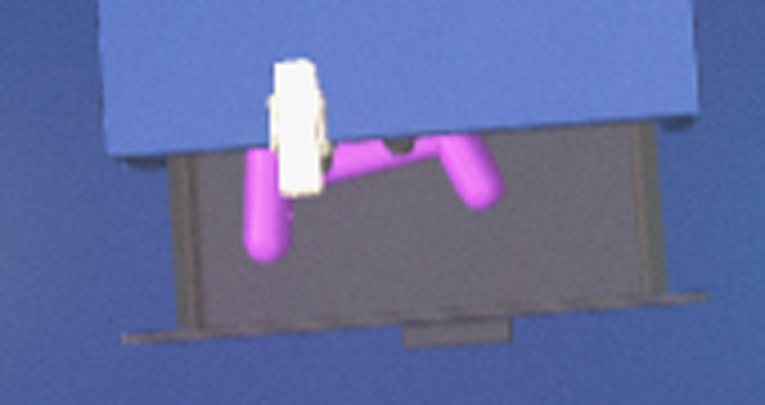

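The close crop confirms the choice: the large purple controller lies in the tray under the deck edge, and the catch is up at full-image (226,207). The deck comes out at 0.240 × 0.320 m and z 0.110, and the panel at 0.311 m long and z 0.114, which agree with the sizes given. Riser yaw is 2.64°. Now I work out the first moves.

```bash
cat >> h.py <<'E'
from scipy.spatial.transform import Rotation as Rn
yaw=np.radians(2.64); ex=np.array([np.cos(yaw),np.sin(yaw),0]); ey=np.array([-np.sin(yaw),np.cos(yaw),0]); ez=np.array([0,0,1.])
C=np.array([.6955,.0702,0.])
def w(x,y,z): return C+x*ex+y*ey+z*ez
def ris(p): return np.array([(p-C)@ex,(p-C)@ey,p[2]])
# desired tool: x down, y = s*ey
def go(target):
    s=r.observe(); R=Rn.from_quat(s['tool_rot']); p=np.array(s['tcp_pos'])
    best=min((Rn.from_matrix(np.c_[-ez,k*ey,np.cross(-ez,k*ey)]) for k in (1,-1)),key=lambda T:(R.inv()*T).magnitude())
    dv=(R.inv()*best).as_rotvec()/np.radians(6)
    print('t',round(s['time'],2),'ris',ris(p).round(4),'F ris',np.round([s['force']@ex,s['force']@ey,s['force'][2]],2),'turn(6deg)',dv.round(2))
    print('tool axes in riser',(np.c_[ex,ey,ez].T@best.as_matrix()).round(2).tolist())
    if target is not None: d=target-p; print('shift after turn',best.inv().apply(d).round(4),'now-axes',R.inv().apply(d).round(4))
E
python3 - <<'E'
from h import *
go(w(-.26,-.075,.19)); print(w(-.26,-.075,.19), w(-.26,.28,.19)); go(w(-.30,.28,.19))
im,d,z=load('top'); X=cloud(d,z['K'],z['R'],z['t'])
print('organizer',X[195:248,50:140].reshape(-1,3).min(0),X[195:248,48:140].reshape(-1,3).max(0))
E
```

```text
t 0.1 ris [-0.4612  0.6467  0.1917] F ris [-0.31  0.28  0.45] turn(6deg) [-3.18 -0.    0.01]
tool axes in riser [[0.0, 0.0, 1.0], [0.0, 1.0, -0.0], [-1.0, 0.0, 0.0]]
shift after turn [ 0.0017 -0.7217  0.2012] now-axes [ 0.0026 -0.6163  0.4259]
[ 0.43923048 -0.0166961   0.19      ] [0.42287904 0.33792712 0.19      ]
t 0.1 ris [-0.4612  0.6467  0.1917] F ris [-0.31  0.28  0.45] turn(6deg) [-3.18 -0.    0.01]
tool axes in riser [[0.0, 0.0, 1.0], [0.0, 1.0, -0.0], [-1.0, 0.0, 0.0]]
shift after turn [ 0.0017 -0.3667  0.1612] now-axes [ 0.0022 -0.2939  0.2722]
organizer [ 0.46773952 -0.00630858 -0.00561539] [0.63656094 0.59927488 1.4017376 ]
```

Emit:
move_arm:
  travel:
    - [-0.01,0,0]
    - [-0.01,0,0]
    - [-0.01,0,0]
    - [-0.01,0,0]
    - [0,-0.03,0.025]
    - [0,-0.03,0.025]
    - [0,-0.03,0.025]
    - [0,-0.03,0.025]
    - [0,-0.035,0.02]
    - [0,-0.035,0.02]
  dr:
    - [-0.8,0,0]
    - [-0.8,0,0]
    - [-0.8,0,0]
    - [-0.78,0,0]
    - [0,0,0]
    - [0,0,0]
    - [0,0,0]
    - [0,0,0]
    - [0,0,0]
    - [0,0,0]
  fingers: [1,1,1,1,1,1,1,1,1,1]

```text
time: 0.93
tcp_pos: [0.3547, 0.5102, 0.232]
tool_rot: [-0.016, 0.707, 0.016, 0.707]
force: [0.6, 0.1, -0.3]
gripper_width: -0.0002
```

Emit:
move_arm:
  travel:
    - [0,-0.036,0.004]
    - [0,-0.036,0.004]
    - [0,-0.036,0.004]
    - [0,-0.036,0.004]
    - [0,-0.036,0.004]
    - [0,-0.036,0.004]
    - [0,-0.036,0.004]
    - [0,-0.036,0.004]
    - [0,-0.036,0.004]
    - [0,-0.036,0.004]
  dr:
    - [0,0,0]
    - [0,0,0]
    - [0,0,0]
    - [0,0,0]
    - [0,0,0]
    - [0,0,0]
    - [0,0,0]
    - [0,0,0]
    - [0,0,0]
    - [0,0,0]
  fingers: [1,1,1,1,1,1,1,1,1,1]

```text
time: 1.77
tcp_pos: [0.4101, 0.1525, 0.2325]
tool_rot: [-0.016, 0.707, 0.016, 0.707]
force: [1.5, 0.7, 0.7]
gripper_width: 0.0003
```

```bash
python3 -c "
from h import *
go(w(-.26,-.075,.065)); st()"
```

```text
t 1.77 ris [-0.2813  0.0953  0.2325] F ris [1.58 0.66 0.65] turn(6deg) [ 0. -0.  0.]
tool axes in riser [[0.0, 0.0, 1.0], [0.0, 1.0, -0.0], [-1.0, 0.0, 0.0]]
shift after turn [ 0.1675 -0.1703  0.0213] now-axes [ 0.1675 -0.1703  0.0213]
{'time': 1.7667, 'tcp_pos': [0.4101, 0.1525, 0.2325], 'tool_rot': [-0.0164, 0.7069, 0.0164, 0.7069], 'force': [1.545, 0.7296, 0.6538], 'joints': [-0.4764, 0.1999, -0.0113, 2.1787, 0.0033, 0.7631, 1.1273], 'gripper_width': 0.0003}
```

Emit:
move_arm:
  travel:
    - [0,-0.035,0.003]
    - [0,-0.035,0.003]
    - [0,-0.035,0.003]
    - [0,-0.035,0.003]
    - [0,-0.035,0.003]
    - [0.035,0,0.0]
    - [0.035,0,0]
    - [0.035,0,0]
    - [0.035,0,0]
    - [0.028,0,0]
  dr:
    - [0,0,0]
    - [0,0,0]
    - [0,0,0]
    - [0,0,0]
    - [0,0,0]
    - [0,0,0]
    - [0,0,0]
    - [0,0,0]
    - [0,0,0]
    - [0,0,0]
  fingers: [1,1,1,1,1,1,1,1,1,1]

```text
time: 2.6
tcp_pos: [0.4328, -0.02, 0.0626]
tool_rot: [-0.016, 0.707, 0.016, 0.707]
force: [0.4, 0.6, -0.0]
gripper_width: 0.0001
```

Emit:
move_arm:
  travel:
    - [0,0,0]
    - [0,0,0.004]
    - [0,0,0.004]
  dr:
    - [0,0,0]
    - [0,0,0]
    - [0,0,0]
  fingers: [1,1,1]

```text
time: 2.85
tcp_pos: [0.442, -0.0195, 0.0655]
tool_rot: [-0.016, 0.707, 0.016, 0.707]
force: [0.3, 0.7, -0.4]
gripper_width: -0.0001
```

```bash
python3 -c "
from h import *
go(w(-.2311,-.08,.065))
for i in range(2):
  im,d,P=snap('side'); go(None)
cv2.imwrite('pics/s2.png',cv2.resize(im[170:310,220:380,::-1],None,fx=4,fy=4,interpolation=cv2.INTER_CUBIC))"
```

```text
t 2.85 ris [-0.2574 -0.078   0.0655] F ris [ 0.35  0.69 -0.36] turn(6deg) [-0.  0.  0.]
tool axes in riser [[0.0, 0.0, 1.0], [0.0, 1.0, -0.0], [-1.0, 0.0, 0.0]]
shift after turn [ 0.0005 -0.002   0.0263] now-axes [ 0.0005 -0.002   0.0263]
t 2.9 ris [-0.2555 -0.0779  0.0661] F ris [ 1.76  0.21 -0.56] turn(6deg) [ 0.    0.03 -0.  ]
tool axes in riser [[0.0, 0.0, 1.0], [0.0, 1.0, -0.0], [-1.0, 0.0, 0.0]]
t 2.95 ris [-0.2558 -0.0778  0.0662] F ris [0.08 0.02 0.55] turn(6deg) [ 0.    0.04 -0.  ]
tool axes in riser [[0.0, 0.0, 1.0], [0.0, 1.0, -0.0], [-1.0, 0.0, 0.0]]
```

View pics/s2.png

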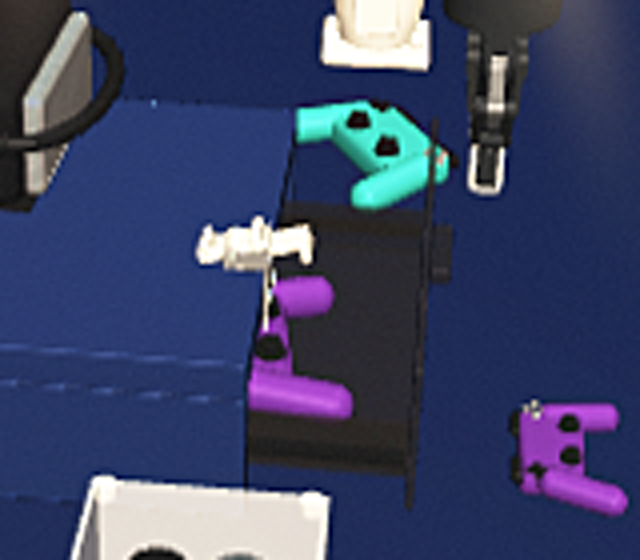

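The crop (4×, origin (220,170)) shows the shut fingertips at (487,185), just in front of the panel line (~430) and clear of it. I push gently from here.

Emit:
move_arm:
  travel:
    - [0,0,0.005]
    - [0,0,0.005]
    - [0,0,0.004]
    - [0,0,0.003]
    - [0,0,0.003]
    - [0,0,0.003]
    - [0,0,0.003]
    - [0,0,0.004]
    - [0,0,0.004]
    - [0,0,0.004]
  dr:
    - [0,0,0]
    - [0,0,0]
    - [0,0,0]
    - [0,0,0]
    - [0,0,0]
    - [0,0,0]
    - [0,0,0]
    - [0,0,0]
    - [0,0,0]
    - [0,0,0]
  fingers: [1,1,1,1,1,1,1,1,1,1]

```text
time: 3.78
tcp_pos: [0.4795, -0.0177, 0.0644]
tool_rot: [-0.016, 0.707, 0.016, 0.707]
force: [-1.8, 1.3, 0.1]
gripper_width: -0.0001
```

Emit:
move_arm:
  travel:
    - [0,0,0.004]
    - [0,0,0.004]
    - [0,0,0.004]
    - [0,0,0.004]
    - [0,0,0.004]
    - [0,0,0.004]
    - [0,0,0.004]
  dr:
    - [0,0,0]
    - [0,0,0]
    - [0,0,0]
    - [0,0,0]
    - [0,0,0]
    - [0,0,0]
    - [0,0,0]
  fingers: [1,1,1,1,1,1,1]

```text
time: 4.37
tcp_pos: [0.5077, -0.0164, 0.0645]
tool_rot: [-0.016, 0.707, 0.016, 0.707]
force: [-1.8, 0.1, -0.8]
gripper_width: 0.0003
```

```bash
cat >> h.py <<'E'
def panel():
    im,d,P=snap('top'); X=cloud(d,P['camera_matrix'],P['R'],P['t']); Y=(X-C)@np.c_[ex,ey,ez]
    # panel top edge points away from tool and catch
    for lo,hi in((.085,.15),(-.03,.03)):
        m=(Y[...,1]>lo)&(Y[...,1]<hi)&(abs(Y[...,2]-.114)<.006)&(Y[...,0]>-.26)&(Y[...,0]<-.122)
        p=Y[m]; print('panel x med',len(p),np.median(p[:,0]).round(4) if len(p) else None,np.percentile(p[:,0],[5,95]).round(4) if len(p) else '')
    return im
E
python3 -c "
from h import *
go(None);im=panel();go(None)"
```

```text
t 4.37 ris [-0.1916 -0.0778  0.0645] F ris [-1.81  0.17 -0.84] turn(6deg) [ 0. -0.  0.]
tool axes in riser [[0.0, 0.0, 1.0], [0.0, 1.0, -0.0], [-1.0, 0.0, 0.0]]
panel x med 61 -0.1758 [-0.1783 -0.1735]
panel x med 31 -0.1758 [-0.1782 -0.1737]
t 4.42 ris [-0.1904 -0.0778  0.0646] F ris [ 0.81  0.18 -0.12] turn(6deg) [ 0.    0.01 -0.  ]
tool axes in riser [[0.0, 0.0, 1.0], [0.0, 1.0, -0.0], [-1.0, 0.0, 0.0]]
```

Emit:
move_arm:
  travel:
    - [0,0,0.004]
    - [0,0,0.004]
    - [0,0,0.004]
    - [0,0,0.004]
    - [0,0,0.002]
    - [0,0,0.002]
    - [0,0,0.002]
    - [0,0,0.002]
  dr:
    - [0,0,0]
    - [0,0,0]
    - [0,0,0]
    - [0,0,0]
    - [0,0,0]
    - [0,0,0]
    - [0,0,0]
    - [0,0,0]
  fingers: [1,1,1,1,1,1,1,1]

```text
time: 5.08
tcp_pos: [0.5314, -0.0153, 0.0645]
tool_rot: [-0.016, 0.707, 0.016, 0.707]
force: [-1.1, -0.4, 0.1]
gripper_width: -0.0001
```

Emit:
move_arm:
  travel:
    - [0,0,0.0025]
    - [0,0,0.0025]
  dr:
    - [0,0,0]
    - [0,0,0]
  fingers: [1,1]

```text
time: 5.25
tcp_pos: [0.5365, -0.015, 0.0645]
tool_rot: [-0.016, 0.707, 0.016, 0.707]
force: [-0.5, -0.1, 0.5]
gripper_width: -0.0002
```

Emit:
move_arm:
  travel:
    - [0,0,0.0025]
    - [0,0,0.0025]
  dr:
    - [0,0,0]
    - [0,0,0]
  fingers: [1,1]

```text
time: 5.42
tcp_pos: [0.5416, -0.0148, 0.0645]
tool_rot: [-0.016, 0.707, 0.016, 0.707]
force: [-0.9, 0.2, 1.9]
gripper_width: -0.0002
```

```bash
python3 -c "
from h import *
go(None);im=panel();go(None)"
```

```text
t 5.42 ris [-0.1577 -0.0778  0.0645] F ris [-0.88  0.23  1.94] turn(6deg) [ 0.  0. -0.]
tool axes in riser [[0.0, 0.0, 1.0], [0.0, 1.0, -0.0], [-1.0, 0.0, 0.0]]
panel x med 56 -0.142 [-0.1444 -0.1399]
panel x med 33 -0.1422 [-0.1444 -0.1397]
t 5.47 ris [-0.1569 -0.0778  0.0645] F ris [-0.97  0.31  0.18] turn(6deg) [0.   0.01 0.  ]
tool axes in riser [[0.0, 0.0, 1.0], [0.0, 1.0, -0.0], [-1.0, 0.0, 0.0]]
```

Emit:
move_arm:
  travel:
    - [0,0,0.002]
    - [0,0,0.002]
    - [0,0,0.001]
  dr:
    - [0,0,0]
    - [0,0,0]
    - [0,0,0]
  fingers: [1,1,1]

```text
time: 5.72
tcp_pos: [0.5465, -0.0146, 0.0645]
tool_rot: [-0.016, 0.707, 0.016, 0.707]
force: [-0.9, -0.3, 1.0]
gripper_width: -0.0002
```

Emit:
move_arm:
  travel:
    - [0,0,0.001]
    - [0,0,0.001]
    - [0,0,0.001]
  dr:
    - [0,0,0]
    - [0,0,0]
    - [0,0,0]
  fingers: [1,1,1]

```text
time: 5.97
tcp_pos: [0.5493, -0.0145, 0.0645]
tool_rot: [-0.016, 0.707, 0.016, 0.707]
force: [-1.2, -0.2, 0.9]
gripper_width: 0.0002
```

Emit:
move_arm:
  travel:
    - [0,0,0.001]
    - [0,0,0.001]
  dr:
    - [0,0,0]
    - [0,0,0]
  fingers: [1,1]

```text
time: 6.13
tcp_pos: [0.551, -0.0144, 0.0645]
tool_rot: [-0.016, 0.707, 0.016, 0.707]
force: [-2.8, 0.2, 1.4]
gripper_width: -0.0003
```

Emit:
move_arm:
  travel:
    - [0,0,0.001]
  dr:
    - [0,0,0]
  fingers: [1]

```text
time: 6.22
tcp_pos: [0.5518, -0.0144, 0.0645]
tool_rot: [-0.016, 0.707, 0.016, 0.707]
force: [-3.6, -0.3, 3.1]
gripper_width: 0.0001
```

Emit:
move_arm:
  travel:
    - [0,0,0]
  dr:
    - [0,0,0]
  fingers: [1]

```text
time: 6.3
tcp_pos: [0.5521, -0.0144, 0.0645]
tool_rot: [-0.016, 0.707, 0.016, 0.707]
force: [-2.7, -0.4, 1.8]
gripper_width: -0.0001
```

```bash
python3 -c "
from h import *
go(None);im=panel();go(None)"
```

```text
t 6.3 ris [-0.1472 -0.0779  0.0645] F ris [-2.69 -0.28  1.76] turn(6deg) [ 0.   -0.01  0.  ]
tool axes in riser [[0.0, 0.0, 1.0], [0.0, 1.0, -0.0], [-1.0, 0.0, 0.0]]
panel x med 59 -0.1317 [-0.134  -0.1291]
panel x med 33 -0.1314 [-0.1336 -0.1291]
t 6.35 ris [-0.1472 -0.0778  0.0645] F ris [-3.82 -0.79  2.23] turn(6deg) [ 0. -0.  0.]
tool axes in riser [[0.0, 0.0, 1.0], [0.0, 1.0, -0.0], [-1.0, 0.0, 0.0]]
```

Emit:
move_arm:
  travel:
    - [0,0,0.001]
    - [0,0,0]
  dr:
    - [0,0,0]
    - [0,0,0]
  fingers: [1,1]

```text
time: 6.52
tcp_pos: [0.5529, -0.0143, 0.0645]
tool_rot: [-0.016, 0.707, 0.016, 0.707]
force: [-2.9, -0.4, 1.9]
gripper_width: -0.0003
```

Emit:
move_arm:
  travel:
    - [0,0,0.0]
    - [0,0,0]
  dr:
    - [0,0,0]
    - [0,0,0]
  fingers: [1,1]

```text
time: 6.68
tcp_pos: [0.553, -0.0143, 0.0645]
tool_rot: [-0.016, 0.707, 0.016, 0.707]
force: [-4.3, 0.8, 2.6]
gripper_width: -0.0003
```

Emit:
move_arm:
  travel:
    - [0,0,-0.001]
    - [0,0,-0.001]
    - [0,0,-0.002]
    - [0,0,-0.005]
    - [0,0,-0.015]
    - [0,0,-0.03]
    - [-0.03,0,-0.01]
    - [-0.04,0,0]
    - [-0.04,0,0]
    - [-0.04,0,0]
  dr:
    - [0,0,0]
    - [0,0,0]
    - [0,0,0]
    - [0,0,0]
    - [0,0,0]
    - [0,0,0]
    - [0,0,0]
    - [0,0,0]
    - [0,0,0]
    - [0,0,0]
  fingers: [1,1,1,1,1,1,1,1,1,1]

```text
time: 7.52
tcp_pos: [0.4888, -0.0174, 0.2164]
tool_rot: [-0.016, 0.707, 0.016, 0.707]
force: [1.1, 0.5, -1.0]
gripper_width: -0.0002
```

```bash
python3 -c "
from h import *
im=panel();panel();go(w(-.120,.055,.170))
snap('side')
cv2.imwrite('pics/t3.png',cv2.resize(im[90:270,160:330,::-1],None,fx=3,fy=3,interpolation=cv2.INTER_CUBIC))
im,d,z=load('side'); X=cloud(d,z['K'],z['R'],z['t']);Y=(X-C)@np.c_[ex,ey,ez]
hsv=cv2.cvtColor(im,cv2.COLOR_RGB2HSV)
m=(abs(Y[...,1]-.055)<.02)&(abs(Y[...,0]+.1)<.06)&(Y[...,2]>.105)&(hsv[...,1]<90)&(hsv[...,2]>120)
p=Y[m]
for x in np.arange(-.15,-.07,.004):
  q=p[abs(p[:,0]-x)<.002]
  if len(q): print(x.round(3),len(q),np.percentile(q[:,2],[50,90,100]).round(4))
"
```

```text
panel x med 59 -0.1338 [-0.1362 -0.1313]
panel x med 36 -0.1336 [-0.1361 -0.1315]
panel x med 62 -0.1339 [-0.1361 -0.1312]
panel x med 32 -0.1335 [-0.1358 -0.1314]
t 7.62 ris [-0.2067 -0.0781  0.2204] F ris [ 0.05 -0.22  0.11] turn(6deg) [-0.    0.11 -0.  ]
tool axes in riser [[0.0, 0.0, 1.0], [0.0, 1.0, -0.0], [-1.0, 0.0, 0.0]]
shift after turn [0.0504 0.1331 0.0867] now-axes [0.0514 0.1331 0.0861]
-0.15 5 [0.1291 0.1314 0.1323]
-0.146 15 [0.1328 0.1378 0.138 ]
-0.142 9 [0.1362 0.1371 0.1371]
-0.138 10 [0.134  0.1351 0.1352]
-0.134 10 [0.133  0.1358 0.1371]
-0.13 9 [0.1319 0.1323 0.133 ]
-0.126 13 [0.1299 0.1326 0.1331]
-0.122 26 [0.1288 0.1359 0.1365]
-0.118 19 [0.1364 0.1412 0.143 ]
-0.114 21 [0.1304 0.1406 0.1423]
-0.11 18 [0.1299 0.1327 0.1333]
-0.106 15 [0.1295 0.1319 0.1324]
-0.102 20 [0.1277 0.1312 0.1328]
-0.098 13 [0.1261 0.1298 0.1304]
-0.094 12 [0.1259 0.1266 0.1275]
-0.09 14 [0.1248 0.127  0.1306]
-0.086 15 [0.1288 0.1312 0.1318]
-0.082 8 [0.1238 0.1303 0.131 ]
-0.078 3 [0.1107 0.111  0.1111]
```

View pics/t3.png

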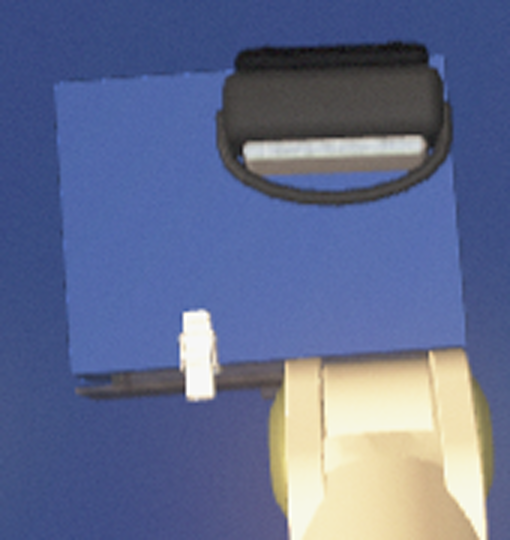

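The crop shows the tray home: panel line at (80–280, 385), catch still up at (198,355) and headset untouched. The panel sprang back about 2 mm when released, so it rests near the bumper point. The ridge crest reads 0.142–0.144 m, so the bracket is about mid-slot. Now I go above the ridge.

Emit:
move_arm:
  travel:
    - [0,0.033,0.01]
    - [0,0.033,0.02]
    - [0,0.033,0.02]
    - [0,0.034,0.02]
    - [0,0,0.02]
    - [0.02,0,0]
    - [0.02,0,0]
    - [0.01,0,0]
    - [0,0,0]
    - [0,0,0]
  dr:
    - [0,0,0]
    - [0,0,0]
    - [0,0,0]
    - [0,0,0]
    - [0,0,0]
    - [0,0,0]
    - [0,0,0]
    - [0,0,0]
    - [0,0,0]
    - [0,0,0]
  fingers: [1,1,1,1,1,1,1,1,1,1]

```text
time: 8.5
tcp_pos: [0.5725, 0.1195, 0.1637]
tool_rot: [-0.016, 0.708, 0.016, 0.706]
force: [-0.4, 0.8, -0.7]
gripper_width: -0.0002
```

```bash
python3 -c "
from h import *
go(w(-.117,.055,.150))
im,d,P=snap('side');go(None)
cv2.imwrite('pics/s4.png',cv2.resize(im[170:290,220:360,::-1],None,fx=5,fy=5,interpolation=cv2.INTER_CUBIC))"
```

```text
t 8.5 ris [-0.1206  0.0549  0.1637] F ris [-0.39  0.79 -0.66] turn(6deg) [-0.   -0.02  0.01]
tool axes in riser [[0.0, 0.0, 1.0], [0.0, 1.0, -0.0], [-1.0, 0.0, 0.0]]
shift after turn [0.0137 0.0001 0.0036] now-axes [0.0137 0.0001 0.0036]
t 8.55 ris [-0.12    0.055   0.1646] F ris [ 0.17  0.22 -0.31] turn(6deg) [-0. -0.  0.]
tool axes in riser [[0.0, 0.0, 1.0], [0.0, 1.0, -0.0], [-1.0, 0.0, 0.0]]
```

View pics/s4.png

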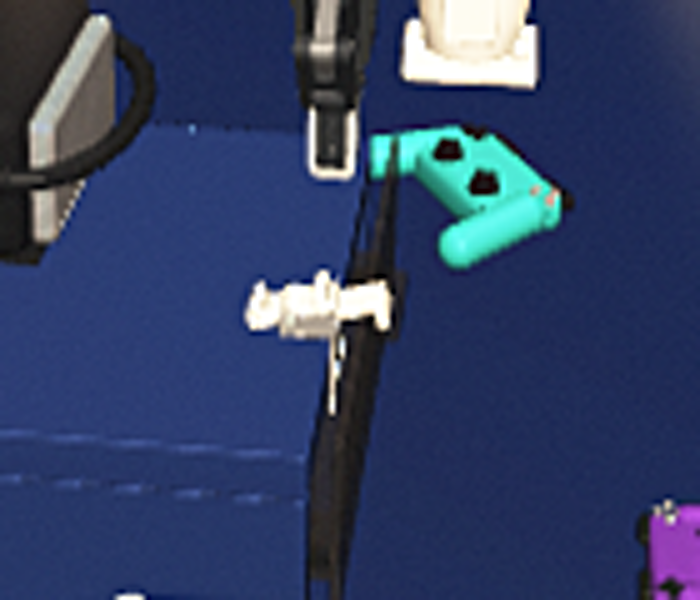

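The gap between fingertip (330,178) and ridge (325,275) looks larger than the 22 mm expected, so I check by projection.

```bash
python3 -c "
from h import *
im,d,z=load('side')
def pr(p): q=z['R']@p+z['t']; q=z['K']@q; return (q[:2]/q[2]-[220,170])*5
print('tcp',pr(w(-.12,.055,.1646)),'ridge',pr(w(-.116,.055,.143)),'pin',pr(w(-.1,.055,.129)))
X=cloud(d,z['K'],z['R'],z['t']);Y=(X-C)@np.c_[ex,ey,ez]
for u,v in((330,165),(330,140),(325,285)): a=Y[170+v//5,220+u//5]; print(u,v,a.round(4),d[170+v//5,220+u//5])
im,d,P=snap('side')
X=cloud(d,z['K'],z['R'],z['t']);Y=(X-C)@np.c_[ex,ey,ez]
m=(Y[...,2]>.145)&(Y[...,2]<.2)&(abs(Y[...,0]+.12)<.03)&(abs(Y[...,1]-.05)<.05)
print(m.sum(),Y[m].min(0),Y[m].max(0)); s=r.observe(); print(s['tcp_pos'],s['time'])
"
```

```text
tcp [329.02812664 234.00205947] ridge [319.78464906 272.08323125] pin [286.63437638 294.30579205]
330 165 [-0.121   0.0702  0.2102] 1.107335
330 140 [-0.1208  0.0711  0.2238] 1.1000124
325 285 [-0.1187  0.055   0.1359] 1.156671Traceback (most recent call last):
  File "<string>", line 11, in <module>
    print(m.sum(),Y[m].min(0),Y[m].max(0)); s=r.observe(); print(s['tcp_pos'],s['time'])
                  ~~~~~~~~^^^
    return umr_minimum(a, axis, None, out, keepdims, initial, where)
ValueError: zero-size array to reduction operation minimum which has no identity
```

```bash
python3 -c "
from h import *
im,d,z=load('side')
def pr(p): q=z['R']@p+z['t']; q=z['K']@q; return q[:2]/q[2]
print('s2 tcp',(pr(w(-.2558,-.0778,.0662))-[220,170])*4)
X=cloud(d,z['K'],z['R'],z['t']);Y=(X-C)@np.c_[ex,ey,ez]
u=286
for v in range(185,236,2): print(v,Y[v,u].round(3),im[v,u],end=' | ')
print();st()
P=r.camera_params('wrist'); im,dd=r.camera('wrist'); print(-P['R'].T@P['t'],np.round(P['R'],2).tolist(),P['camera_matrix'][0])
cv2.imwrite('pics/w5.png',im[...,::-1])
"
```

```text
s2 tcp [479.10898964 232.13177678]
185 [-0.123  0.107  0.275] [51 51 50] | 187 [-0.123  0.101  0.267] [29 28 28] | 189 [-0.122  0.088  0.255] [83 80 78] | 191 [-0.12   0.069  0.241] [28 30 30] | 193 [-0.12   0.063  0.233] [108 102  95] | 195 [-0.12   0.069  0.231] [55 54 54] | 197 [-0.121  0.069  0.225] [55 55 54] | 199 [-0.12   0.066  0.219] [106 101  94] | 201 [-0.121  0.071  0.216] [41 41 42] | 203 [-0.12   0.062  0.206] [191 179 159] | 205 [-0.105 -0.105  0.111] [133 133 152] | 207 [-0.106 -0.093  0.111] [ 38  55 114] | 209 [-0.106 -0.089  0.107] [ 43  58 115] | 211 [-0.108 -0.07   0.111] [ 42  61 116] | 213 [-0.109 -0.063  0.109] [ 45  64 118] | 215 [-0.11  -0.051  0.11 ] [ 43  61 117] | 217 [-0.112 -0.039  0.11 ] [ 44  62 118] | 219 [-0.113 -0.031  0.109] [ 43  62 116] | 221 [-0.114 -0.021  0.109] [ 44  61 117] | 223 [-0.115 -0.008  0.11 ] [ 37  56 113] | 225 [-0.116 -0.003  0.108] [ 3 25 97] | 227 [-0.121  0.055  0.136] [255 255 242] | 229 [-0.122  0.064  0.136] [255 253 241] | 231 [-0.122  0.065  0.131] [255 255 255] | 233 [-0.123  0.068  0.127] [166 152 139] | 235 [-0.123  0.067  0.121] [186 171 155] | 
{'time': 8.6, 'tcp_pos': [0.5734, 0.1197, 0.1651], 'tool_rot': [-0.0161, 0.7066, 0.0163, 0.7072], 'force': [-0.4827, -0.056, 0.3448], 'joints': [-0.3487, 0.465, 0.0655, 1.9562, -0.0445, 0.7209, 1.36], 'gripper_width': -0.0002}
[0.50429344 0.11591303 0.34710646] [[-0.04, 1.0, -0.0], [0.96, 0.04, 0.27], [0.27, 0.01, -0.96]] [325.1922621    0.         283.38056595]
```

View pics/w5.png

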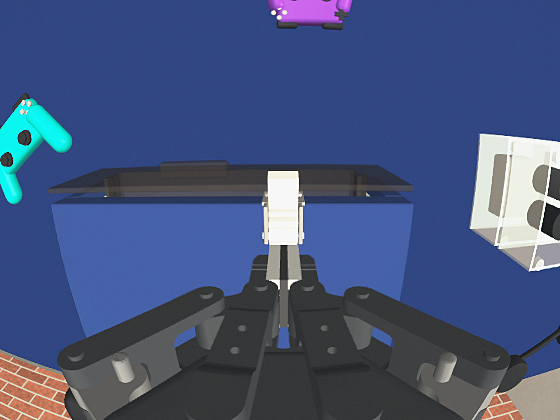

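Both views put the visible fingertip about 35 mm above the reported TCP, so I won't trust the tip height. I'll feel for the ridge in small steps, watching the force.

Emit:
move_arm:
  travel:
    - [0.005,0,0.003]
    - [0.005,0,0]
    - [0.004,0,0]
    - [0.002,0,0]
    - [0,0,0]
  dr:
    - [0,0,0]
    - [0,0,0]
    - [0,0,0]
    - [0,0,0]
    - [0,0,0]
  fingers: [1,1,1,1,1]

```text
time: 9.07
tcp_pos: [0.5757, 0.1198, 0.1479]
tool_rot: [-0.016, 0.707, 0.016, 0.707]
force: [-0.4, 0.9, 0.2]
gripper_width: -0.0001
```

Emit:
move_arm:
  travel:
    - [0.001,0,0]
    - [0.001,0,0]
    - [0.001,0,0]
  dr:
    - [0,0,0]
    - [0,0,0]
    - [0,0,0]
  fingers: [1,1,1]

```text
time: 9.32
tcp_pos: [0.5762, 0.1199, 0.1455]
tool_rot: [-0.016, 0.707, 0.016, 0.707]
force: [1.1, -0.1, 0.2]
gripper_width: 0.0001
```

Emit:
move_arm:
  travel:
    - [0.001,0,0]
    - [0.001,0,0]
    - [0.001,0,0]
  dr:
    - [0,0,0]
    - [0,0,0]
    - [0,0,0]
  fingers: [1,1,1]

```text
time: 9.57
tcp_pos: [0.5761, 0.12, 0.1424]
tool_rot: [-0.016, 0.707, 0.016, 0.707]
force: [0.0, -0.2, -0.4]
gripper_width: 0.0004
```

Emit:
move_arm:
  travel:
    - [0.001,0,0]
    - [0.001,0,0]
  dr:
    - [0,0,0]
    - [0,0,0]
  fingers: [1,1]

```text
time: 9.73
tcp_pos: [0.5761, 0.1199, 0.1404]
tool_rot: [-0.016, 0.707, 0.016, 0.707]
force: [-0.2, -0.0, 0.4]
gripper_width: 0.0
```

Emit:
move_arm:
  travel:
    - [0.001,0,0]
    - [0.001,0,0]
  dr:
    - [0,0,0]
    - [0,0,0]
  fingers: [1,1]

```text
time: 9.9
tcp_pos: [0.5761, 0.1199, 0.1384]
tool_rot: [-0.016, 0.707, 0.016, 0.707]
force: [1.0, -0.2, 0.6]
gripper_width: 0.0002
```

Emit:
move_arm:
  travel:
    - [0.001,0,0]
    - [0.001,0,0]
  dr:
    - [0,0,0]
    - [0,0,0]
  fingers: [1,1]

```text
time: 10.07
tcp_pos: [0.5761, 0.1199, 0.1364]
tool_rot: [-0.016, 0.707, 0.016, 0.707]
force: [-0.2, 0.4, 0.5]
gripper_width: 0.0
```

```bash
python3 -c "
from h import *
go(None)
im,d,P=snap('side');z=load('side')[2]
X=cloud(d,z['K'],z['R'],z['t']);Y=(X-C)@np.c_[ex,ey,ez]
m=(Y[...,2]>.145)&(Y[...,2]<.3)&(abs(Y[...,0]+.12)<.03)&(abs(Y[...,1]-.05)<.05)
vs,us=np.where(m); print('lowest finger px',vs.max(),Y[m][:,2].min())
for v in range(205,232,2): print(v,Y[v,287].round(3),end='|')
cv2.imwrite('pics/s6.png',cv2.resize(im[170:290,220:360,::-1],None,fx=5,fy=5,interpolation=cv2.INTER_CUBIC))"
```

```text
t 10.07 ris [-0.117   0.0551  0.1364] F ris [-0.21  0.44  0.45] turn(6deg) [0. 0. 0.]
tool axes in riser [[0.0, 0.0, 1.0], [0.0, 1.0, -0.0], [-1.0, 0.0, 0.0]]
lowest finger px 214 0.17487509772666554
205 [-0.123  0.068  0.204]|207 [-0.124  0.069  0.199]|209 [-0.123  0.063  0.191]|211 [-0.123  0.064  0.186]|213 [-0.123  0.064  0.18 ]|215 [-0.113 -0.051  0.11 ]|217 [-0.114 -0.038  0.111]|219 [-0.115 -0.031  0.109]|221 [-0.116 -0.021  0.109]|223 [-0.117 -0.01   0.109]|225 [-0.119  0.006  0.113]|227 [-0.123  0.051  0.134]|229 [-0.124  0.055  0.13 ]|231 [-0.125  0.064  0.131]|
```

View pics/s6.png

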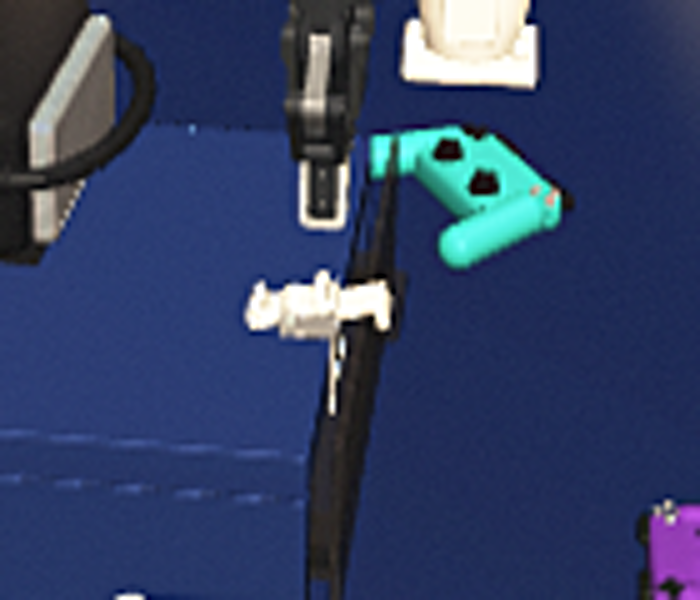

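The visible tip is at about z 0.173 (crop (325,222)) with TCP at 0.136, and the catch is still up. The real tip is therefore ~36 mm above the reported TCP, and I expect contact near TCP 0.105–0.108.

Emit:
move_arm:
  travel:
    - [0.003,0,0]
    - [0.003,0,0]
    - [0.003,0,0]
    - [0.003,0,0]
    - [0.003,0,0]
    - [0.002,0,0]
    - [0.001,0,0]
    - [0.001,0,0]
  dr:
    - [0,0,0]
    - [0,0,0]
    - [0,0,0]
    - [0,0,0]
    - [0,0,0]
    - [0,0,0]
    - [0,0,0]
    - [0,0,0]
  fingers: [1,1,1,1,1,1,1,1]

```text
time: 10.78
tcp_pos: [0.576, 0.1199, 0.1173]
tool_rot: [-0.016, 0.707, 0.016, 0.707]
force: [-0.5, -0.7, -0.1]
gripper_width: 0.0001
```

Emit:
move_arm:
  travel:
    - [0.001,0,0]
    - [0.001,0,0]
    - [0.001,0,0]
  dr:
    - [0,0,0]
    - [0,0,0]
    - [0,0,0]
  fingers: [1,1,1]

```text
time: 11.03
tcp_pos: [0.5762, 0.12, 0.1145]
tool_rot: [-0.016, 0.707, 0.016, 0.707]
force: [-1.4, -0.4, -1.2]
gripper_width: -0.0001
```

Emit:
move_arm:
  travel:
    - [0.001,0,0]
    - [0.001,0,0]
  dr:
    - [0,0,0]
    - [0,0,0]
  fingers: [1,1]

```text
time: 11.2
tcp_pos: [0.5762, 0.1199, 0.1125]
tool_rot: [-0.016, 0.707, 0.016, 0.707]
force: [0.5, 0.3, 0.3]
gripper_width: 0.0002
```

```bash
cat >> h.py <<'E'
def tip():
    im,d,P=snap('side'); z=load('side')[2]
    X=cloud(d,z['K'],z['R'],z['t']);Y=(X-C)@np.c_[ex,ey,ez]
    for u in (284,286,287): print(u,[(v,Y[v,u].round(3).tolist()) for v in range(214,234,2)])
    return im
E
python3 -c "
from h import *
go(None);im=tip();go(None)"
```

```text
t 11.2 ris [-0.1169  0.0552  0.1125] F ris [0.49 0.24 0.32] turn(6deg) [ 0.  0. -0.]
tool axes in riser [[0.0, 0.0, 1.0], [0.0, 1.0, -0.0], [-1.0, 0.0, 0.0]]
284 [(214, [-0.117, 0.069, 0.18]), (216, [-0.117, 0.066, 0.173]), (218, [-0.117, 0.071, 0.17]), (220, [-0.117, 0.066, 0.162]), (222, [-0.116, 0.06, 0.153]), (224, [-0.116, 0.049, 0.141]), (226, [-0.117, 0.06, 0.141]), (228, [-0.117, 0.063, 0.137]), (230, [-0.118, 0.066, 0.134]), (232, [-0.118, 0.065, 0.127])]
286 [(214, [-0.122, 0.07, 0.181]), (216, [-0.122, 0.068, 0.174]), (218, [-0.122, 0.075, 0.173]), (220, [-0.122, 0.066, 0.162]), (222, [-0.122, 0.07, 0.159]), (224, [-0.116, -0.003, 0.11]), (226, [-0.121, 0.05, 0.136]), (228, [-0.122, 0.063, 0.138]), (230, [-0.122, 0.067, 0.135]), (232, [-0.123, 0.069, 0.13])]
287 [(214, [-0.124, 0.064, 0.178]), (216, [-0.123, 0.062, 0.171]), (218, [-0.124, 0.067, 0.168]), (220, [-0.124, 0.063, 0.161]), (222, [-0.124, 0.061, 0.154]), (224, [-0.118, -0.009, 0.107]), (226, [-0.123, 0.046, 0.134]), (228, [-0.123, 0.052, 0.131]), (230, [-0.124, 0.061, 0.132]), (232, [-0.125, 0.068, 0.13])]
t 11.25 ris [-0.1171  0.0551  0.1123] F ris [-0.4  -0.55 -0.74] turn(6deg) [ 0. -0.  0.]
tool axes in riser [[0.0, 0.0, 1.0], [0.0, 1.0, -0.0], [-1.0, 0.0, 0.0]]
```

Emit:
move_arm:
  travel:
    - [0.001,0,0]
    - [0.001,0,0]
    - [0.001,0,0]
  dr:
    - [0,0,0]
    - [0,0,0]
    - [0,0,0]
  fingers: [1,1,1]

```text
time: 11.5
tcp_pos: [0.5761, 0.1199, 0.1094]
tool_rot: [-0.016, 0.707, 0.016, 0.707]
force: [-0.9, 0.4, 0.4]
gripper_width: 0.0002
```

Emit:
move_arm:
  travel:
    - [0.001,0,0]
  dr:
    - [0,0,0]
  fingers: [1]

```text
time: 11.58
tcp_pos: [0.5761, 0.1199, 0.1084]
tool_rot: [-0.016, 0.707, 0.016, 0.707]
force: [-0.7, 0.1, 0.2]
gripper_width: -0.0002
```

Emit:
move_arm:
  travel:
    - [0.001,0,0]
  dr:
    - [0,0,0]
  fingers: [1]

```text
time: 11.67
tcp_pos: [0.5761, 0.1199, 0.1074]
tool_rot: [-0.016, 0.707, 0.016, 0.707]
force: [-0.6, -0.2, -0.8]
gripper_width: 0.0
```

Emit:
move_arm:
  travel:
    - [0.001,0,0]
  dr:
    - [0,0,0]
  fingers: [1]

```text
time: 11.75
tcp_pos: [0.5761, 0.1199, 0.1064]
tool_rot: [-0.016, 0.707, 0.016, 0.707]
force: [-0.2, -0.1, 0.0]
gripper_width: 0.0004
```

Emit:
move_arm:
  travel:
    - [0.001,0,0]
  dr:
    - [0,0,0]
  fingers: [1]

```text
time: 11.83
tcp_pos: [0.5761, 0.1199, 0.1054]
tool_rot: [-0.016, 0.707, 0.016, 0.707]
force: [-0.2, 0.3, 0.3]
gripper_width: -0.0003
```

Emit:
move_arm:
  travel:
    - [0.001,0,0]
  dr:
    - [0,0,0]
  fingers: [1]

```text
time: 11.92
tcp_pos: [0.5761, 0.1199, 0.1044]
tool_rot: [-0.016, 0.707, 0.016, 0.707]
force: [-0.2, 0.3, -0.2]
gripper_width: 0.0
```

Emit:
move_arm:
  travel:
    - [0.001,0,0]
  dr:
    - [0,0,0]
  fingers: [1]

```text
time: 12.0
tcp_pos: [0.5761, 0.1199, 0.1034]
tool_rot: [-0.016, 0.707, 0.016, 0.707]
force: [0.3, 0.7, -0.1]
gripper_width: -0.0004
```

Emit:
move_arm:
  travel:
    - [0.001,0,0]
  dr:
    - [0,0,0]
  fingers: [1]

```text
time: 12.08
tcp_pos: [0.5761, 0.1199, 0.1024]
tool_rot: [-0.016, 0.707, 0.016, 0.707]
force: [-0.3, 0.3, 4.5]
gripper_width: -0.0002
```

Contact: Fz is 4.5 N at TCP 0.1024. Now I press through in 1 mm steps.

Emit:
move_arm:
  travel:
    - [0.001,0,0]
  dr:
    - [0,0,0]
  fingers: [1]

```text
time: 12.17
tcp_pos: [0.5759, 0.1199, 0.1018]
tool_rot: [-0.016, 0.707, 0.016, 0.707]
force: [-4.6, 0.3, 12.0]
gripper_width: 0.0
```

Emit:
move_arm:
  travel:
    - [0.001,0,0]
  dr:
    - [0,0,0]
  fingers: [1]

```text
time: 12.25
tcp_pos: [0.5752, 0.1199, 0.101]
tool_rot: [-0.016, 0.707, 0.016, 0.706]
force: [-6.9, -0.3, 12.0]
gripper_width: 0.0002
```

Emit:
move_arm:
  travel:
    - [0.001,0,0]
  dr:
    - [0,0,0]
  fingers: [1]

```text
time: 12.33
tcp_pos: [0.5743, 0.1198, 0.0999]
tool_rot: [-0.016, 0.708, 0.016, 0.706]
force: [-6.7, 0.7, 10.3]
gripper_width: 0.0003
```

Emit:
move_arm:
  travel:
    - [0.001,0,0]
  dr:
    - [0,0,0]
  fingers: [1]

```text
time: 12.42
tcp_pos: [0.5747, 0.1199, 0.0987]
tool_rot: [-0.016, 0.708, 0.016, 0.706]
force: [-2.3, -0.3, 3.6]
gripper_width: -0.0
```

Emit:
move_arm:
  travel:
    - [0.001,0,0]
  dr:
    - [0,0,0]
  fingers: [1]

```text
time: 12.5
tcp_pos: [0.5756, 0.1199, 0.0976]
tool_rot: [-0.016, 0.707, 0.016, 0.707]
force: [-1.0, 0.1, 1.2]
gripper_width: -0.0001
```

Emit:
move_arm:
  travel:
    - [0.001,0,0]
  dr:
    - [0,0,0]
  fingers: [1]

```text
time: 12.58
tcp_pos: [0.5762, 0.12, 0.0965]
tool_rot: [-0.016, 0.707, 0.016, 0.707]
force: [0.2, 0.9, -0.1]
gripper_width: 0.0003
```

```bash
python3 -c "
from h import *
go(None);im=tip();go(None)
cv2.imwrite('pics/s7.png',cv2.resize(im[190:270,240:340,::-1],None,fx=7,fy=7,interpolation=cv2.INTER_CUBIC))"
```

```text
t 12.58 ris [-0.1168  0.0552  0.0965] F ris [ 0.26  0.91 -0.11] turn(6deg) [ 0.  0. -0.]
tool axes in riser [[0.0, 0.0, 1.0], [0.0, 1.0, -0.0], [-1.0, 0.0, 0.0]]
284 [(214, [-0.119, 0.087, 0.19]), (216, [-0.119, 0.089, 0.186]), (218, [-0.117, 0.071, 0.17]), (220, [-0.117, 0.069, 0.164]), (222, [-0.117, 0.066, 0.156]), (224, [-0.118, 0.071, 0.154]), (226, [-0.118, 0.068, 0.146]), (228, [-0.117, 0.066, 0.14]), (230, [-0.116, 0.053, 0.126]), (232, [-0.118, 0.067, 0.129])]
286 [(214, [-0.125, 0.103, 0.199]), (216, [-0.124, 0.093, 0.188]), (218, [-0.122, 0.074, 0.172]), (220, [-0.122, 0.069, 0.164]), (222, [-0.122, 0.07, 0.159]), (224, [-0.122, 0.068, 0.152]), (226, [-0.122, 0.07, 0.148]), (228, [-0.122, 0.064, 0.139]), (230, [-0.122, 0.062, 0.132]), (232, [-0.123, 0.067, 0.129])]
287 [(214, [-0.127, 0.098, 0.197]), (216, [-0.126, 0.087, 0.185]), (218, [-0.124, 0.064, 0.167]), (220, [-0.124, 0.064, 0.161]), (222, [-0.124, 0.063, 0.155]), (224, [-0.124, 0.065, 0.151]), (226, [-0.124, 0.063, 0.144]), (228, [-0.124, 0.063, 0.138]), (230, [-0.124, 0.053, 0.127]), (232, [-0.124, 0.059, 0.124])]
t 12.63 ris [-0.1168  0.0552  0.0962] F ris [-0.08 -0.17  0.09] turn(6deg) [0. 0. 0.]
tool axes in riser [[0.0, 0.0, 1.0], [0.0, 1.0, -0.0], [-1.0, 0.0, 0.0]]
```

View pics/s7.png

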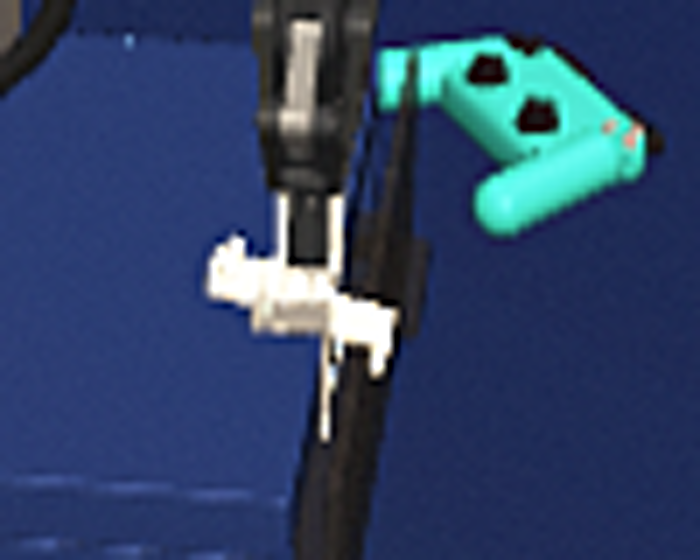

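The catch has gone over: its near end is down, the nose at crop (380,360) is in front of the panel, and the force is zero. I lift away and check.

Emit:
move_arm:
  travel:
    - [-0.002,0,0]
    - [-0.004,0,0]
    - [-0.01,0,0]
    - [-0.03,0,0]
    - [-0.04,0,0]
    - [-0.035,0,-0.02]
    - [0,0,-0.035]
    - [0,0,-0.03]
    - [0,0,0]
    - [0,0,0]
  dr:
    - [0,0,0]
    - [0,0,0]
    - [0,0,0]
    - [0,0,0]
    - [0,0,0]
    - [0,0,0]
    - [0,0,0]
    - [0,0,0]
    - [0,0,0]
    - [0,0,0]
  fingers: [1,1,1,1,1,1,1,1,1,1]

```text
time: 13.47
tcp_pos: [0.4903, 0.116, 0.219]
tool_rot: [-0.016, 0.706, 0.017, 0.707]
force: [0.7, 0.4, -0.3]
gripper_width: -0.0001
```

```bash
python3 -c "
from h import *
go(None);panel()
im,d,P=snap('side');z=load('side')[2]
X=cloud(d,z['K'],z['R'],z['t']);Y=(X-C)@np.c_[ex,ey,ez]
hsv=cv2.cvtColor(im,cv2.COLOR_RGB2HSV)
m=(abs(Y[...,1]-.055)<.02)&(abs(Y[...,0]+.1)<.06)&(Y[...,2]>.09)&(hsv[...,1]<90)&(hsv[...,2]>120)
p=Y[m]
for x in np.arange(-.15,-.07,.004):
  q=p[abs(p[:,0]-x)<.002]
  if len(q): print(x.round(3),len(q),np.percentile(q[:,2],[50,90,100]).round(4))
cv2.imwrite('pics/s8.png',cv2.resize(im[150:310,180:380,::-1],None,fx=3.7,fy=3.7,interpolation=cv2.INTER_CUBIC))"
```

```text
t 13.47 ris [-0.2029  0.0552  0.219 ] F ris [ 0.68  0.34 -0.32] turn(6deg) [ 0.01  0.01 -0.01]
tool axes in riser [[0.0, 0.0, 1.0], [0.0, 1.0, -0.0], [-1.0, 0.0, 0.0]]
panel x med 0 None 
panel x med 55 -0.1328 [-0.135  -0.1303]
-0.15 27 [0.5839 0.596  0.6039]
-0.146 3 [0.1104 0.1125 0.1131]
-0.142 14 [0.1098 0.1124 0.113 ]
-0.138 14 [0.1121 0.1133 0.1135]
-0.134 9 [0.115  0.1166 0.1169]
-0.13 9 [0.1148 0.1167 0.1168]
-0.126 19 [0.1149 0.1231 0.1287]
-0.122 29 [0.123  0.1302 0.1322]
-0.118 13 [0.1289 0.1304 0.1332]
-0.114 18 [0.1267 0.1293 0.1312]
-0.11 19 [0.1272 0.1286 0.1306]
-0.106 16 [0.1281 0.1311 0.1316]
-0.102 21 [0.128  0.1315 0.1335]
-0.098 13 [0.1289 0.1312 0.1315]
-0.094 15 [0.1306 0.1364 0.1388]
-0.09 16 [0.138  0.1406 0.1421]
-0.086 11 [0.1344 0.1373 0.1392]
-0.082 5 [0.1325 0.1348 0.1357]
-0.078 1 [0.1105 0.1105 0.1105]
```

View pics/s8.png

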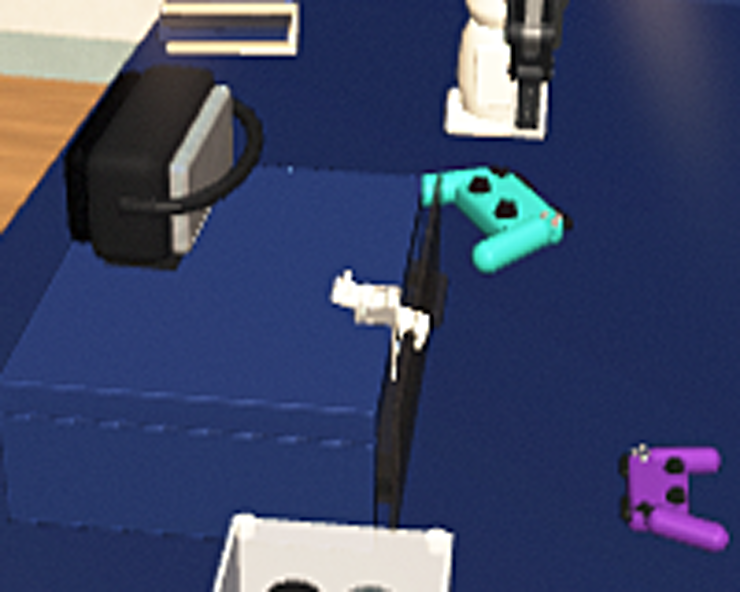

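```bash
python3 -c "
from h import *
print(r.sign_off()); st()"
```

```text
the job is handed in; nothing more can be done
None
the job is handed in; nothing more can be done
```

The tray is slid home and the white catch is snapped over, with its nose hooked in front of the panel. I handed the job in at about 13.5 s; sign-off gives no verdict.

**Tray:** I pushed the panel with the shut fingers up to the bumpers, at about 4 to 5 N. It sprang back about 2 mm on release. When the catch went over, its nose drew the panel about 1 mm further in.

**Catch:** I felt the ridge at a TCP height of 0.1025 m and pressed it 6 mm. The highest force reading was about 14 N, and it fell to zero as the catch went over by itself.

**Last checks:**
- The near end of the catch is about 25 mm lower at the nose than before, and its far end is up.
- The panel rests at −0.1328 m along the riser's x, where the 3 N push against the bumpers had read −0.1315 m. I put the tray within about 1 mm of its latched place, but the camera calibration is only good to about 2 mm.
- In the last picture the headset and the owl look undisturbed. Only the organizer's near edge is in view, and it has not shifted. The arm was clear of everything.

**Not confirmed:**
- The controller is hidden under the deck, so I did not see it after closing. It lay flat before, and the push was slow.
- The visible fingertips sat about 36 to 40 mm above the reported TCP. I noticed this only after the tray push, so that push met the panel at about 100 mm height instead of 60 mm. I then found the ridge by touch instead of trusting the TCP height.

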